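# Seat the drill chuck in the presetter spindle

## Robot

A 6-joint arm with a two-finger parallel gripper is mounted at the origin on the work surface. World frame = base frame: x ahead of the robot, y to its left, z up, the work surface at z = 0. Lengths are in m, angles in rad, forces in N, time in s.
With the tool pointing down it reaches from about 0.4 to 0.825 m from the base axis. Payload 7 kg.
Tool frame: the origin (TCP) lies between the finger pads; the fingertips stand 8 mm ahead of it and the grasp point (between the pads) lies 11 mm behind it (arm.finger_overhang is the distance from the TCP to the fingertips, in m); z points along the fingers, y is the line along which they close (so a half turn about z gives the same grasp; the last joint's range is limited). The gripper opens to 88 mm and grips with 3 to 60 N. Pads are 19 mm wide; open, the fingers measure 130 mm over their backs; the gripper's body (78 mm by 193 mm) begins 47 mm behind the grasp point.
Start: joints at [0.288, 0.359, 0.012, 0, -1.224, -0.288], TCP at [0.675, -0, 0.235] pointing down, gripper open.
Joint ranges: [-3.07, 3.07], [-1.43, 2.12], [-1.02, 1.25], [-3.03, 1.67], [-3.05, -0], [-3.03, 3.03]. Speed limits (rad/s): [2.39, 2.39, 3.01, 3.14, 3.14, 3.14].

## Interface

Orientations are given as [roll, pitch, yaw] about the fixed x, y, z axes, in that order (R = Rz(yaw) Ry(pitch) Rx(roll)).
In Python, from station import arm gives the robot as it stands.
- The arm moves only by the tool move_arm, never from a script. Its argument "rows" is text: rows parted by semicolons, each of 7 numbers parted by spaces: the turn, a rotation vector about the tool's x, y, z in degrees, then the shift along the tool's x, y, z in m, then the finger opening in m, from 0 to 0.0876. A call has 1 to 8 rows; each row shifts and turns the commanded pose from where the row before left it, along the tool's axes as they then stand; what a row does not reach is not made up. A row lasts 1/8 s, in which the tool goes at most 62.5 mm and 10.7 degrees, less where a joint would pass 70% of its speed; a pose out of reach is approached as far as the arm can. A call is refused whole if a number of a shift passes 0.0625 or a number of a turn 10.7, either way. A call with a gripper value outside its range is refused whole. The fingers move at their own pace and stop on an object; "squeeze" is the grip in N (left out, the last holds). Time passes only in rows, so rows that do not move let the fingers close. It gives the time, the measured TCP pose, the force, the opening and the grip force at its end, in the units of the state.
- arm.get_state(): the state, without advancing time (a new reading comes with each control period).
- arm.grab_frame(name): name is "scene" or "side" or "wrist"; returns (picture, depth): 400x640x3 uint8, blue, green, red; 400x640 float32, m along the optical axis (not along the pixel's ray), 0 where there is no reading.
- arm.camera_model(name): a dict with "mtx" (3x3 intrinsics, pixels), "camera_from_world" (4x4, takes a point from world to camera coordinates); the wrist camera has in their place "mount" (4x4, takes a point from camera to tool coordinates, whose origin is the TCP and whose axes are the flange's). Camera axes: x right, y down, z forward; pixel columns grow to the right and rows downward; lengths in m; the calibration is good to about 2 mm. A picture is of the moment at which its call begins: read the wrist's pose just before it. camera_model takes no time and is no camera call.
- arm.job_done(): hands the job in; it is judged then, once.
The state is a dict: "t": time; "q": joint angles; "qd": joint speeds; "joint_efforts": joint torques, N m; "eef_pos": TCP position; "ee_rot": TCP orientation; "force": force on the tool from outside, world axes, zero at the start; "moment": the same for the moment, N m; "width": finger opening in m; "gripper_force": force on a finger pad.
Only numpy, scipy, OpenCV 4.12 (cv2) and the standard library are available. Lean on these libraries where they do the work, as an engineer would, in place of code of your own. Each camera call takes 0.05 s, during which the arm holds its last target. There are 200 camera calls.

## Task

Take the drill chuck out of the tool rack and fit it in the upright spindle of the bench presetter: ease its tapered shank into the bore, turn it by feel until its two slots drop over the spindle's drive dogs, then push it fully home so that the spring catch snaps in and the flange sits flush on the spindle face. Be gentle with the ground taper, never drop, knock or force the chuck on the spindle, leave it standing there released, and leave the other tool holder and the things on the bench where they are.

Things in the scene. Friction and masses are not known exactly. Their poses are not given: they have to be found in the camera images.
- drill_chuck: Keyless drill chuck on a steel taper arbor, 0.6 kg, upright in a rack pocket, shank down. Origin on its axis in the underside of its flange (46 mm across, 20 mm thick); z is its axis, up to the jaws. Two drive slots 16 mm wide are cut through the flange's rim, from 16.3 mm off the axis outwards, at its own +x and -x; a half turn makes no difference.
- chuck_sleeve (a point): Centre of the chuck's round knurled sleeve, the place to hold it, on the axis 47 mm above the chuck's origin. The sleeve is 38 mm across and reaches 20 mm up and down from here; above it cone and jaws end 39 mm above this point; below it a neck 30 mm across, then the flange.
- chuck_stud (a point): Lower end of the chuck's shank, on the axis 70 mm below the chuck's origin. The 7/24 taper is 31.4 mm across under the flange and 18 mm at 46.5 mm down; below it the pull stud, 12 mm across, with a pointed head 11 mm across.
- collet_chuck: The other tool holder in the rack, to be left alone: same shank and flange, but a slim body 28 mm across with a slotted nut 34 mm across on top; 67 mm high above the underside of its flange, where its origin lies.
- rack: Fixed grey sheet-metal rack, 80 mm deep (x), 300 mm long (y), top at 90 mm; origin at table level under its middle. Three pockets at y = -100, 0 and +100 mm, 35 mm holes in which holders hang with the underside of the flange on the top plate and the shank free below; one is empty.
- presetter: Fixed bench presetter; origin at table level on the axis of its upright spindle. Granite base 160 mm deep (x), 460 mm long (y -385 to +75 mm), 45 mm high; round grey spindle housing, 94 mm across; at y = -300 mm a column 60 x 50 mm, 342 mm high, its carriage's tip no nearer than 170 mm to the spindle axis.
- spindle_mouth (a point): Centre of the taper bore in the spindle's flat face (70 mm across), 130 mm above the table; z up, x and y as the presetter's. Bore 32 mm across, 7/24. Two dark dogs stand on the face, opposite each other, 13 mm wide (chamfered to 11 at the top), 9 mm high, 17.7 to 29.7 mm off the axis; the line through them lies within 35 degrees either way of x, held by a brake. That angle is not reported.
- spindle_catch (a point): Spring catch inside the spindle, on its axis 61 mm below the face. Until the slots are over the dogs the chuck's flange rides on top of them, 9 mm up. Then it sinks; from 8 to 4 mm above the face the stud parts two spring balls (a push of 8 to 15 N besides the chuck's weight), which then snap in and pull the flange down on the face. More than 100 N between chuck and presetter is too much.
- oil_bottle: Small dark dropper bottle, 30 mm across, 85 mm high, standing on the table; origin under its centre. To be left alone.
- tin: Teal sheet-metal tin, 73 by 173 mm, 44 mm high; origin under its centre, long side along y. To be left alone.
- hook_spanner: Flat steel hook spanner, about 160 mm long, 7 mm thick, lying on the presetter's granite base between spindle and column; origin on its handle, which lies along x. To be left alone.

How it is judged:
On the way, in this order (a step that is already met when the one before it is completed fails the run):
1. the drill chuck is lifted clear of the rack (height (world z) of drill_chuck above 0.165 m), for 0.1 s.
2. its shank is in the spindle and its slots are down over the dogs (z of drill_chuck in the frame of spindle_mouth below 0.006 m and horizontal distance between drill_chuck and spindle_mouth below 0.004 m), for 0.05 s.
At the end, for the whole second after the job is handed in: The drill chuck stands in the presetter's spindle, released and at rest, slots over the dogs and flange on the spindle face: its flange underside at most 1.5 mm above the face, its axis within 2 mm of the spindle's and within 0.03 rad of upright (z of drill_chuck in the frame of spindle_mouth below 0.0015 m and horizontal distance between drill_chuck and spindle_mouth below 0.002 m and angle between drill_chuck's own z axis and vertical below 0.03 rad and linear speed of drill_chuck below 0.01 m/s); the robot touches nothing.
It fails at once if the drill chuck is dropped, knocked or forced on the spindle (more than 100 N between chuck and presetter) (contact force between drill_chuck and presetter above 100 N).
It fails at once if the other tool holder is moved by more than 20 mm (distance of collet_chuck from where it was at the start of the episode above 0.02 m).
It fails at once if a thing on the bench is moved by more than 30 mm or the bottle is knocked over (distance of any of oil_bottle, tin, hook_spanner from where it was at the start of the episode above 0.03 m or angle between oil_bottle's own z axis and vertical above 0.5 rad).
It also fails if it takes over 72 s, if anything falls off the work surface, if the arm or the gripper's body presses on something with over 40 N, if the wrist force passes 120 N, or if a joint passes its speed limit or range.

## Working session

There is one attempt and no reset: what is moved stays moved. The work goes in short steps, Python scripts to look and compute and a tool call to move; the robot and the scene stay as the last step left them, time stands still between calls to the robot, and variables do not carry over. Pictures are saved under pics/ and viewed, at most 10 in all, crops included, and the job is handed in when it is done.

Besides the shell and the picture viewer there is one more tool, called after "Emit:" as a command line: name --argument value ..., lists and objects as JSON in quotes. move_arm: Moves the arm, as the interface text tells. Its arguments: {"type":"object","properties":{"rows":{"type":"string"},"squeeze":{"type":"number"}},"required":["rows"]}

```bash
mkdir -p pics; cat > h.py <<'E'
import numpy as np, cv2
from station import arm
from scipy.spatial.transform import Rotation as R
def grab(n):
    s=arm.get_state(); im,d=arm.grab_frame(n); m=arm.camera_model(n)
    if n=='wrist':
        T=np.eye(4);T[:3,:3]=R.from_euler('xyz',s['ee_rot']).as_matrix();T[:3,3]=s['eef_pos'];W=T@m['mount']
    else: W=np.linalg.inv(m['camera_from_world'])
    return im,d,m['mtx'],W
def cloud(d,K,W):
    v,u=np.indices(d.shape); p=np.stack([(u-K[0,2])*d/K[0,0],(v-K[1,2])*d/K[1,1],d],-1)
    return p@W[:3,:3].T+W[:3,3]
E
python3 - <<'E'
from h import *
for n in('scene','side','wrist'):
    im,d,K,W=grab(n); cv2.imwrite(f'pics/{n}0.png',im); np.savez(f'{n}0.npz',d=d,K=K,W=W,im=im); print(n,K[0,0],W.round(3).tolist())
print(arm.get_state())
a=[cv2.imread(f'pics/{n}0.png') for n in('scene','side')]
E
```

```text
scene 411.5511676496153 [[0.358, 0.736, -0.575, 1.17], [0.934, -0.291, 0.21, -0.19], [-0.013, -0.612, -0.791, 0.953], [0.0, 0.0, 0.0, 1.0]]
side 473.6659896922357 [[0.987, -0.108, 0.122, 0.447], [-0.163, -0.608, 0.777, -0.867], [-0.01, -0.787, -0.617, 0.83], [0.0, 0.0, 0.0, 1.0]]
wrist 354.8647856861851 [[-1.0, 0.0, -0.001, 0.675], [0.0, 0.955, 0.296, -0.08], [0.001, 0.296, -0.955, 0.383], [0.0, 0.0, 0.0, 1.0]]
{'t': 0.15, 'q': array([ 2.88088313e-01,  3.59230571e-01,  1.12684522e-02, -2.50270925e-04,
       -1.22409840e+00, -2.88124591e-01]), 'qd': array([-8.54616474e-05, -2.79463673e-03,  2.99684169e-03,  1.62861245e-03,
       -5.74784858e-05,  7.24423689e-05]), 'joint_efforts': array([ 1.39394037e-04, -5.83274567e+01,  2.93289685e+01,  7.00122759e+00,
        8.75052094e-03, -9.76538854e-05]), 'eef_pos': array([ 6.74639881e-01, -3.57928278e-05,  2.33832996e-01]), 'ee_rot': array([ 3.14031371e+00, -1.33654741e-04, -1.57091771e+00]), 'force': array([ 0.24383653, -0.40869432,  0.51667208]), 'moment': array([ 0.02096204, -0.0299067 , -0.00157313]), 'gripper_force': 0.0, 'width': 0.0879769937999969}
```

View pics/scene0.png

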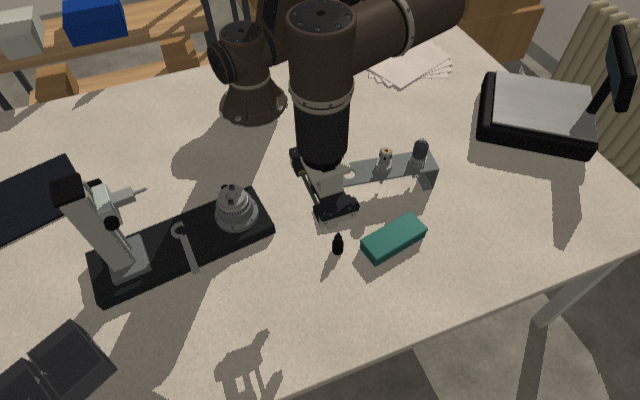

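View pics/side0.png

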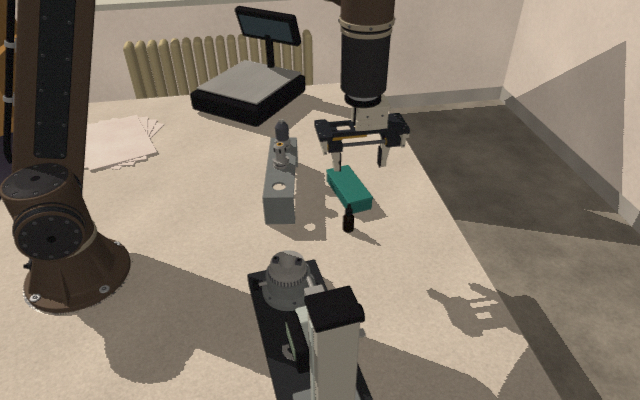

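Scene: drill chuck at (421,150), collet chuck (385,158), spindle (236,205). Side: chuck (282,130), collet (280,150), empty pocket (279,186), spindle (287,265).

```bash
python3 - <<'E'
from h import *
def circ(P):
    A=np.c_[2*P[:,:2],np.ones(len(P))]; s=np.linalg.lstsq(A,(P[:,:2]**2).sum(1),rcond=None)[0]
    return s[:2],np.sqrt(s[2]+s[0]**2+s[1]**2)
B={'scene':{'chuck':(405,130,435,170),'coll':(375,145,395,175),'spin':(205,175,265,240),'rack':(345,145,440,190)},
   'side':{'chuck':(270,115,294,160),'coll':(270,138,292,168),'spin':(255,245,318,310),'rack':(262,135,300,225)}}
for n in B:
    f=np.load(n+'0.npz'); P=cloud(f['d'],f['K'],f['W'])
    for k,(a,b,c,e) in B[n].items():
        Q=P[b:e,a:c].reshape(-1,3); Q=Q[Q[:,0]>0.1]
        z=Q[:,2]
        h=np.histogram(z,np.arange(0.03,.2,.01))[0]
        print(n,k,h)
        for lo,hi in {'chuck':[(.122,.154),(.15,.18)],'coll':[(.115,.14),(.14,.165)],'spin':[(.126,.133),(.133,.142),(.07,.12)],'rack':[(.085,.094)]}[k]:
            S=Q[(z>lo)&(z<hi)]
            if len(S)>8: print('  ',lo,hi,len(S),S.min(0).round(3),S.max(0).round(3),S.mean(0).round(3),[np.round(x,4) for x in circ(S)])
    # table / presetter orientation
    if n=='scene':
        Q=P[180:310,80:280].reshape(-1,3); S=Q[(Q[:,2]>.04)&(Q[:,2]<.05)]; print(cv2.minAreaRect(S[:,:2].astype(np.float32)))
        Q=P[145:195,345:440].reshape(-1,3); S=Q[(Q[:,2]>.085)&(Q[:,2]<.095)]; print('rack',cv2.minAreaRect(S[:,:2].astype(np.float32)))
    if n=='side':
        Q=P[135:225,262:300].reshape(-1,3); S=Q[(Q[:,2]>.085)&(Q[:,2]<.095)]; print('rack',cv2.minAreaRect(S[:,:2].astype(np.float32)))
a=np.load('scene0.npz')['im'];b=np.load('side0.npz')['im']
cr=lambda im,x,y,w,h:cv2.resize(im[y:y+h,x:x+w],(400,400*h//w),interpolation=cv2.INTER_CUBIC)
cv2.imwrite('pics/c1.png',np.vstack([np.hstack([cr(a,200,170,72,54),cr(b,250,240,72,54)]),np.hstack([cr(a,370,128,72,54),cr(b,250,115,72,54)])]))
E
```

```text
scene chuck [  0   0   0   0   0  41 311  32  61  34  35  37  49  72  34   3]
   0.122 0.154 117 [0.51  0.322 0.123] [0.547 0.354 0.154] [0.537 0.333 0.139] [array([0.5272, 0.3414]), np.float64(0.0178)]
   0.15 0.18 155 [0.51  0.322 0.15 ] [0.547 0.359 0.179] [0.533 0.337 0.164] [array([0.5307, 0.339 ]), np.float64(0.0123)]
scene coll [  0   0   0   0   0  22 158  39  81  25  19  28  93  15   0   0]
   0.115 0.14 62 [0.5   0.223 0.115] [0.536 0.254 0.14 ] [0.52  0.238 0.126] [array([0.5149, 0.2411]), np.float64(0.0113)]
   0.14 0.165 136 [0.494 0.226 0.141] [0.53  0.262 0.164] [0.516 0.24  0.154] [array([0.5137, 0.2419]), np.float64(0.0125)]
scene spin [  42 1174  128  326   81   81  116  205  188  173  301   31    0    0
    0    0]
   0.126 0.133 329 [ 0.449 -0.211  0.126] [ 0.521 -0.142  0.133] [ 0.488 -0.177  0.131] [array([ 0.4875, -0.1774]), np.float64(0.0277)]
   0.133 0.142 100 [ 0.453 -0.21   0.133] [ 0.519 -0.143  0.142] [ 0.487 -0.176  0.136] [array([ 0.4863, -0.1763]), np.float64(0.0254)]
   0.07 0.12 671 [ 0.41  -0.223  0.07 ] [ 0.534 -0.13   0.12 ] [ 0.509 -0.177  0.1  
[... 1233 characters left out ...]
 [ 0.452 -0.213  0.126] [ 0.521 -0.138  0.133] [ 0.486 -0.179  0.13 ] [array([ 0.4868, -0.1776]), np.float64(0.0275)]
   0.133 0.142 80 [ 0.457 -0.191  0.133] [ 0.516 -0.163  0.141] [ 0.486 -0.178  0.138] [array([ 0.4867, -0.1768]), np.float64(0.0246)]
   0.07 0.12 1088 [ 0.416 -0.225  0.07 ] [ 0.533 -0.153  0.12 ] [ 0.479 -0.203  0.099] [array([ 0.4797, -0.1841]), np.float64(0.0379)]
side rack [ 95  90  90  95  95 792 601  92  76  69  54  40  75   0   0   0]
   0.085 0.094 1289 [0.452 0.088 0.085] [0.576 0.398 0.094] [0.509 0.206 0.09 ] [array([0.5151, 0.2294]), np.float64(0.0896)]
rack ((0.5134081840515137, 0.24432125687599182), (0.30972594022750854, 0.0805557519197464), 81.19808197021484)
```

View pics/c1.png

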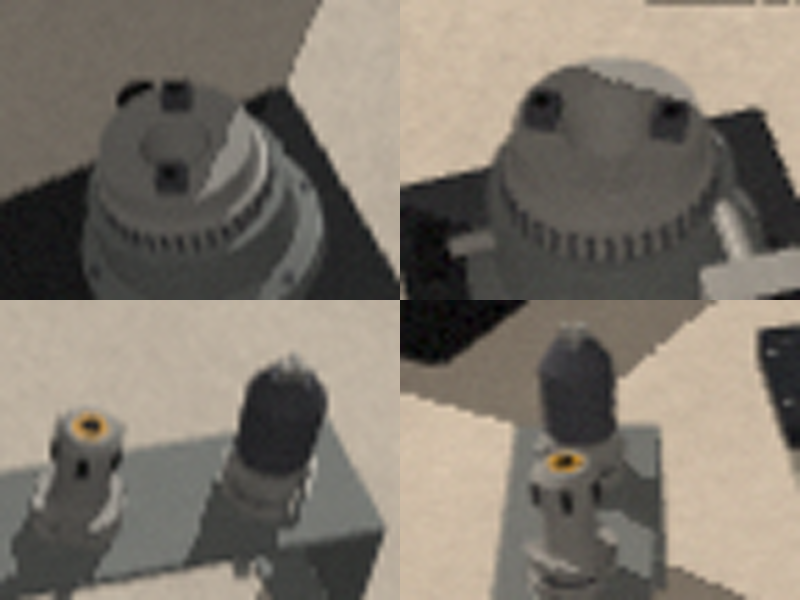

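Spindle seen with two dark dogs at crop (178,90)/(172,172) scene and (545,108)/(670,115) side; collet at (90,425), chuck at (285,420) crop. Chuck ≈ (0.529,0.340), collet (0.5135,0.241), spindle (0.487,-0.177). Approach with a wrist look midway.

Emit:
move_arm --rows "0 0 0 -0.02 0.008 0 0.0876;0 0 0 -0.043 0.019 0 0.0876;0 0 0 -0.05 0.022 0 0.0876;0 0 0 -0.05 0.022 0 0.0876;0 0 0 -0.037 0.015 0 0.0876;0 0 0 -0.01 0.004 0 0.0876;0 0 0 0 0 0 0.0876;0 0 0 0 0 0 0.0876"

```text
t: 1.15
eef_pos: [0.5851, 0.2093, 0.2345]
ee_rot: [3.141, -0.0, -1.571]
force: [0.7, -0.0, 0.2]
width: 0.0878
gripper_force: 0.0
```

```bash
python3 - <<'E'
from h import *
im,d,K,W=grab('wrist'); np.savez('w1.npz',d=d,K=K,W=W,im=im)
def pr(K,W,p):
    q=np.linalg.inv(W)@np.append(p,1); return (K@q[:3]/q[2])[:2]
c=pr(K,W,[.529,.34,.12]); print(c, pr(K,W,[.529,.34,.11]))
x,y=[int(v) for v in c]; x0=max(0,x-60);y0=max(0,y-45)
# full + crop
cv2.imwrite('pics/w1.png',np.hstack([cv2.resize(im,(400,250)),np.zeros((250,0,3),np.uint8)]) if 0 else cv2.resize(im[y0:y0+90,x0:x0+120],(800,600),interpolation=cv2.INTER_CUBIC)); print(x0,y0)
# dogs
for n,ps in(('scene',[(232.0,186.2),(231,201)]),('side',[(348.1-72,259.4),(298.6,260.7)])):
    f=np.load(n+'0.npz');K,W=f['K'],f['W'];o=[]
    for u,v in ps:
        r=W[:3,:3]@np.linalg.inv(K)@[u,v,1]; o.append(W[:3,3]+r*(.1375-W[2,3])/r[2])
    e=o[1]-o[0];print(n,np.round(o,4).tolist(),(o[0]+o[1])[:2]/2,np.linalg.norm(e),np.degrees(np.arctan2(e[1],e[0])))
E
```

```text
[382.01972863 342.87411636] [380.14288684 335.53036854]
322 297
scene [[0.4634, -0.168, 0.1375], [0.5092, -0.1817, 0.1375]] [ 0.4862884  -0.17485686] 0.04780876616721625 -16.60975678322583
side [[0.4657, -0.1728, 0.1375], [0.5106, -0.1845, 0.1375]] [ 0.4881195  -0.17866404] 0.046370030856645664 -14.537329602530841
```

View pics/w1.png

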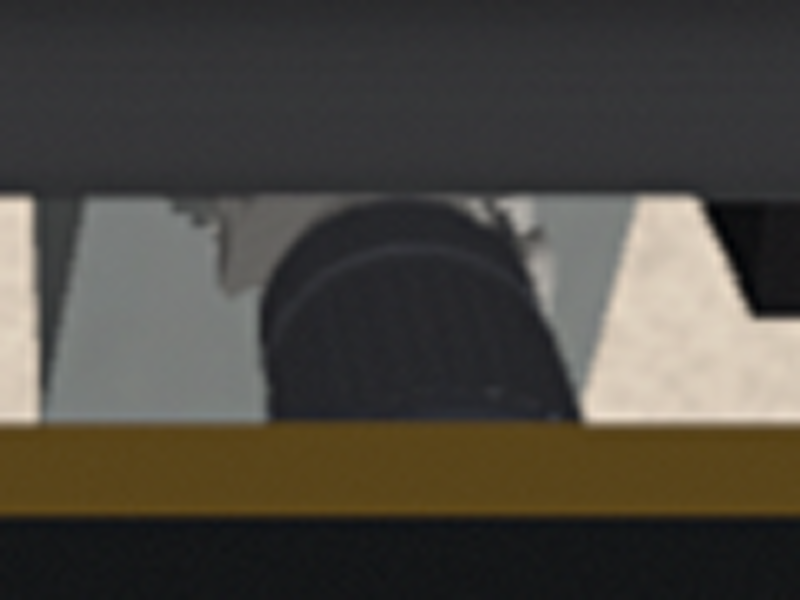

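The gripper partly blocks the view; chuck sleeve at crop (400,300), a flange edge/notch at left (225,250). Move closer to put it mid-image.

Emit:
move_arm --rows "0 0 0 -0.02 0.01 0 0.0876;0 0 0 -0.02 0.02 0 0.0876;0 0 0 -0.01 0.01 0 0.0876;0 0 0 0 0 0 0.0876;0 0 0 0 0 0 0.0876"

```text
t: 1.82
eef_pos: [0.5452, 0.2598, 0.2347]
ee_rot: [-3.141, -0.0, -1.571]
force: [0.0, 0.6, -0.2]
width: 0.0877
gripper_force: 0.0
```

```bash
python3 - <<'E'
from h import *
im,d,K,W=grab('wrist'); np.savez('w2.npz',d=d,K=K,W=W,im=im)
def pr(p):
    q=np.linalg.inv(W)@np.append(p,1); return (K@q[:3]/q[2])[:2]
c=pr([.529,.34,.13]); print(c, pr([.529,.34,.11]))
x,y=[int(v) for v in c]; x0=max(0,x-80);y0=max(0,min(y-60,280))
J=im.copy()
for z in (.11,.157):
  for a in range(0,360,30):
    r=.023 if z<.12 else .019
    u,v=pr([.529+r*np.cos(np.radians(a)),.34+r*np.sin(np.radians(a)),z]).astype(int)
    if 0<=v<400 and 0<=u<640: J[v,u]=(0,0,255) if a else (0,255,0)
cv2.imwrite('pics/w2.png',cv2.resize(J[y0:y0+120,x0:x0+160],(800,600),interpolation=cv2.INTER_NEAREST)); print(x0,y0)
E
```

```text
[338.51478987 299.0859822 ] [337.27606988 286.39605954]
258 239
```

View pics/w2.png

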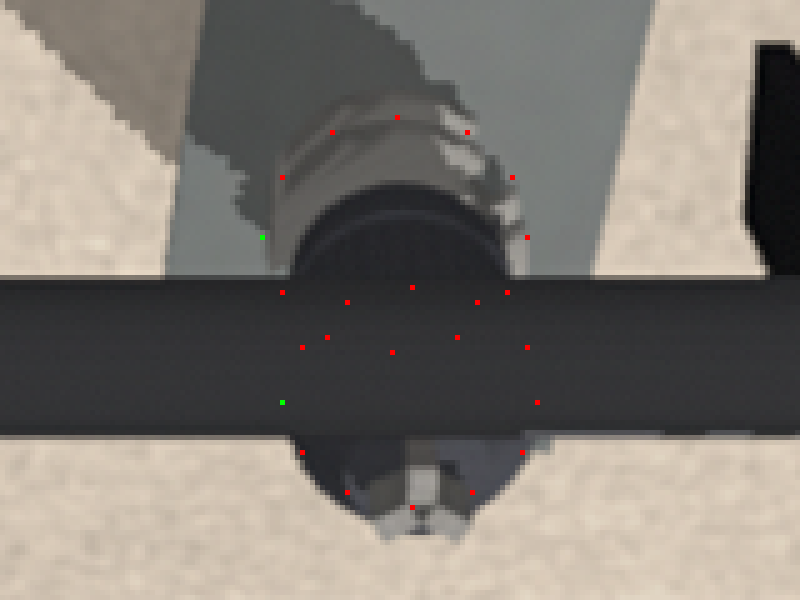

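Image left is +x, up is −y; the flange outline matches the predicted rim (262–527 px) within ~1 mm. Slots are unclear; move directly over the chuck where the bar doesn't block.

Emit:
move_arm --rows "0 0 0 -0.02 0.004 0 0.0876;0 0 0 -0.03 0.006 0 0.0876;0 0 0 -0.02 0.005 0 0.0876;0 0 0 -0.01 0.001 0 0.0876;0 0 0 0 0 0 0.0876;0 0 0 0 0 0 0.0876"

```text
t: 2.62
eef_pos: [0.529, 0.3395, 0.2345]
ee_rot: [3.141, -0.0, -1.571]
force: [0.4, -0.1, -0.6]
width: 0.0877
gripper_force: 0.0
```

```bash
python3 - <<'E'
from h import *
im,d,K,W=grab('wrist'); np.savez('w3.npz',d=d,K=K,W=W,im=im)
def pr(p):
    q=np.linalg.inv(W)@np.append(p,1); return (K@q[:3]/q[2])[:2]
P=cloud(d,K,W)
S=P[(P[...,2]>.120)&(P[...,2]<.154)&(np.hypot(P[...,0]-.529,P[...,1]-.34)<.03)]
print(len(S))
A=np.c_[2*S[:,:2],np.ones(len(S))]; s=np.linalg.lstsq(A,(S[:,:2]**2).sum(1),rcond=None)[0]; print('sleeve',s[:2],np.sqrt(s[2]+s[0]**2+s[1]**2))
S=P[(P[...,2]>.172)&(P[...,2]<.179)&(np.hypot(P[...,0]-.529,P[...,1]-.34)<.03)];print('jaw',len(S),S.mean(0))
c=pr([.529,.34,.13]); print(c)
x,y=[int(v) for v in c]; x0=max(0,x-80);y0=max(0,y-70)
J=cv2.resize(im[y0:y0+120,x0:x0+160],(800,600),interpolation=cv2.INTER_CUBIC)
J=np.clip(J*1.5,0,255).astype(np.uint8)
for a in range(0,360,15):
    u,v=pr([.529+.0235*np.cos(np.radians(a)),.34+.0235*np.sin(np.radians(a)),.11]); cv2.circle(J,(int((u-x0+.5)*5),int((v-y0+.5)*5)),1,(0,0,255) if a else (0,255,0),-1)
cv2.imwrite('pics/w3.png',J); print(x0,y0)
E
```

```text
588
sleeve [0.52874255 0.34410218] 0.019244361222097352
jaw 230 [0.52879844 0.34369681 0.1755565 ]
[318.74457382 206.40203686]
238 136
```

View pics/w3.png

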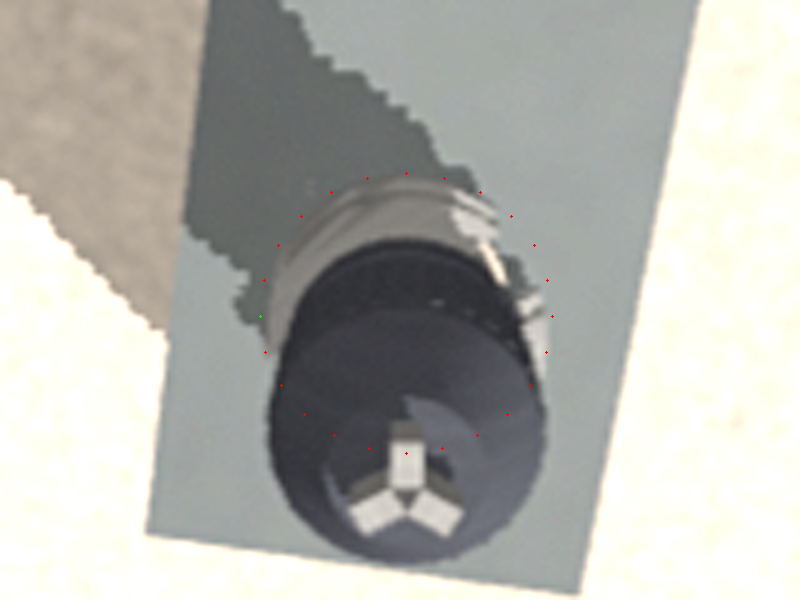

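The view shows the chuck with one slot at the right rim between about (497,215) and (530,295), i.e. slot line ≈ +36° world; sleeve centre fit (0.5288, 0.344), r 19.2 mm as specified. The dogs line ≈ −15°, so a turn of ≈ −51° is needed. Now grasp.

Emit:
move_arm --rows "0 0 0 -0.003 0 0.01 0.0876;0 0 0 0 0 0.025 0.0876;0 0 0 0 0 0.03 0.0876;0 0 0 0 0 0.025 0.0876;0 0 0 0 0 0.0125 0.0876;0 0 0 0 0 0.004 0.0876;0 0 0 0 0 0 0.0876;0 0 0 0 0 0 0.06" --squeeze 40

```text
t: 3.68
eef_pos: [0.5294, 0.3434, 0.1291]
ee_rot: [-3.14, 0.001, -1.571]
force: [0.1, -0.0, -1.2]
width: 0.0823
gripper_force: 0.0
```

Emit:
move_arm --rows "0 0 0 0 0 0 0.045;0 0 0 0 0 0 0.04;0 0 0 0 0 0 0.03;0 0 0 0 0 0 0.03;0 0 0 0 0 0 0.03;0 0 0 0 0 0 0.03"

```text
t: 4.42
eef_pos: [0.5288, 0.3429, 0.1281]
ee_rot: [3.141, -0.0, -1.571]
force: [-1.9, 0.3, 1.5]
width: 0.0372
gripper_force: 40.0
```

Emit:
move_arm --rows "0 0 0 0 0 -0.005 0.03;0 0 0 0 0 -0.015 0.03;0 0 0 0 0 -0.03 0.03;0 0 0 0 0 -0.035 0.03;0 0 0 0 0 -0.035 0.03;0 0 0 0 0 -0.03 0.03;0 0 0 0 0 -0.02 0.03;0 0 0 0 0 -0.005 0.03"

```text
t: 5.42
eef_pos: [0.5293, 0.3432, 0.3051]
ee_rot: [-3.14, 0.002, -1.571]
force: [0.3, -0.1, -7.1]
width: 0.0374
gripper_force: 40.0
```

Emit:
move_arm --rows "0 0 0 0.02 0.002 0 0.03;0 0 0 0.045 0.004 0 0.03;0 0 0 0.055 0.006 0 0.03;0 0 0 0.06 0.006 0 0.03;0 0 0 0.06 0.006 0 0.03;0 0 0 0.06 0.006 0 0.03;0 0 0 0.06 0.006 0 0.03;0 0 0 0.04 0.004 0 0.03"

```text
t: 6.42
eef_pos: [0.487, -0.0599, 0.3024]
ee_rot: [3.14, -0.0, -1.572]
force: [0.6, 0.9, -6.3]
width: 0.0374
gripper_force: 40.0
```

Emit:
move_arm --rows "0 0 0 0.02 0.002 0 0.03;0 0 0 0.01 0 0 0.03;0 0 0 0 0 0 0.03;0 0 0 0 0 0 0.03"

```text
t: 6.92
eef_pos: [0.4868, -0.0866, 0.3028]
ee_rot: [3.141, 0.0, -1.57]
force: [0.4, 0.1, -6.2]
width: 0.0369
gripper_force: 40.0
```

```bash
python3 - <<'E'
from h import *
im,d,K,W=grab('wrist'); np.savez('w4.npz',d=d,K=K,W=W,im=im); s=arm.get_state(); print(s['eef_pos'],s['force'],s['q'])
P=cloud(d,K,W)
r=np.hypot(P[...,0]-.487,P[...,1]+.177)
for lo,hi,n in((.127,.133,'face'),(.134,.145,'dogs')):
    S=P[(P[...,2]>lo)&(P[...,2]<hi)&(r<.045)]; (c,rr)=cv2.minEnclosingCircle(S[:,:2].astype(np.float32)) if len(S) else (0,0); print(n,len(S),S.mean(0),c,rr)
g=cv2.resize(im,(800,500),interpolation=cv2.INTER_CUBIC); cv2.imwrite('pics/w4.png',g)
E
```

```text
[ 0.48693897 -0.08647426  0.30286044] [ 0.04802782  0.4904252  -7.68797311] [ 2.22366688e-01  1.70138613e-02 -2.61323001e-01 -1.85532595e-04
 -1.29274126e+00 -2.21612806e-01]
face 3895 [ 0.48627593 -0.17690962  0.12926467] (0.486244797706604, -0.17568673193454742) 0.035050567239522934
dogs 474 [ 0.48668796 -0.17578535  0.13839235] (0.48611980676651, -0.17622804641723633) 0.030083995312452316
```

View pics/w4.png

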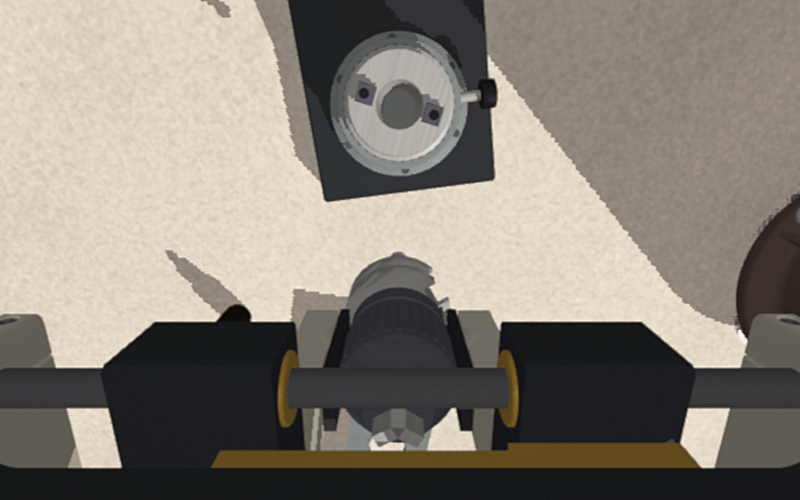

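Chuck held at (400,330); spindle at (400,105) with dogs at (364,92) and (433,115); a slot visible at right of the flange (432,275). Compute angles numerically.

```bash
python3 - <<'E'
from h import *
f=np.load('w4.npz');P=cloud(f['d'],f['K'],f['W']);r=np.hypot(P[...,0]-.4862,P[...,1]+.176)
S=P[(P[...,2]>.135)&(P[...,2]<.145)&(r<.04)][:,:2]; a=S[S[:,0]>.486].mean(0);b=S[S[:,0]<.486].mean(0)
print(a,b,(a+b)/2,np.linalg.norm(a-b),np.degrees(np.arctan2(*(a-b)[::-1])))
def fit(S):
    A=np.c_[2*S[:,:2],np.ones(len(S))]; s=np.linalg.lstsq(A,(S[:,:2]**2).sum(1),rcond=None)[0]; return s[:2],np.sqrt(s[2]+s[0]**2+s[1]**2),len(S)
near=np.hypot(P[...,0]-.487,P[...,1]+.0855)<.026
for lo,hi in((.296,.318),(.264,.284)):
    S=P[near&(P[...,2]>lo)&(P[...,2]<hi)]; S=S[abs(S[:,0]-.487)<(.015 if lo>.29 else .03)]; print(lo,fit(S))
c=np.array([.487,-.0855])
S=P[near&(P[...,2]>.262)&(P[...,2]<.283)]; q=S[:,:2]-c; an=np.degrees(np.arctan2(q[:,1],q[:,0]))%360; rr=np.hypot(*q.T)*1e3
for k in range(180,360,6):
    m=(an>=k)&(an<k+6)
    if m.any(): print(k,m.sum(),np.percentile(rr[m],[10,50,90]).round(1))
E
```

```text
[ 0.50885573 -0.18230721] [ 0.4635929  -0.16903654] [ 0.48622431 -0.17567187] 0.047168151238724566 -16.340677759438957
0.296 (array([ 0.4870306 , -0.08572542]), np.float64(0.01875739398631232), 1231)
0.264 (array([ 0.48720033, -0.08868789]), np.float64(0.018858729687865814), 1379)
180 78 [18.7 19.9 21.5]
186 32 [17.4 21.8 22.8]
192 7 [16.7 16.8 17. ]
198 8 [16.3 16.5 16.6]
204 7 [16.2 16.4 16.5]
210 10 [16.2 16.3 16.4]
216 9 [16.4 16.5 16.7]
222 7 [16.9 16.9 17.1]
228 35 [21.4 22.9 23.1]
234 41 [19.5 22.8 23. ]
240 49 [21.3 22.8 23. ]
246 45 [21.8 22.8 23.1]
252 54 [21.4 22.7 23. ]
258 50 [21.  22.7 23. ]
264 53 [20.7 22.7 23. ]
270 46 [21.5 22.7 23. ]
276 56 [21.  22.6 23. ]
282 46 [21.4 22.7 23. ]
288 49 [21.3 22.7 23.1]
294 44 [21.3 22.6 22.9]
300 43 [21.6 22.8 23. ]
306 36 [21.7 22.7 22.9]
312 26 [21.8 22.7 23. ]
318 32 [22.  22.7 22.8]
324 20 [22.2 22.8 22.9]
330 17 [19.7 22.7 22.8]
336 8 [19.2 22.5 22.8]
342 7 [20.3 20.9 22.8]
354 2 [20.2 20.2 20.2]
```

Slot line at ≈29.5° (floor 16.3 mm radius, as specified), dogs at −16.3°: turn −46°. Chuck axis in same camera (0.4870,−0.0857), spindle (0.4862,−0.1758).

Emit:
move_arm --rows "0 0 0 0.02 0 0 0.03;0 0 0 0.03 0.001 0 0.03;0 0 0 0.025 0 0 0.03;0 0 0 0.0149 0.0003 0 0.03;0 0 0 0 0 0 0.03;0 0 6 0 0 0 0.03;0 0 10 0 0 0 0.03;0 0 10 0 0 0 0.03"

```text
t: 7.98
eef_pos: [0.4858, -0.176, 0.303]
ee_rot: [3.141, 0.0, -2.029]
force: [-0.9, -0.2, -7.2]
width: 0.0375
gripper_force: 40.0
```

Emit:
move_arm --rows "0 0 10 0 0 0 0.03;0 0 7 0 0 0 0.03;0 0 3 0 0 0 0.03;0 0 0 0 0 0 0.03;0 0 0 0 0 0 0.03;0 0 0 0 0 0 0.03"

```text
t: 8.72
eef_pos: [0.4857, -0.1767, 0.3031]
ee_rot: [3.142, 0.0, -2.373]
force: [-0.6, 0.2, -6.4]
width: 0.0375
gripper_force: 40.0
```

```bash
python3 - <<'E'
from h import *
s=arm.get_state(); print(s['eef_pos'],np.degrees(s['ee_rot']),s['force'],s['moment'])
Rm=R.from_euler('xyz',s['ee_rot']).as_matrix()
print('tool shift for target', Rm.T@(np.array([.4856,-.1764,.303])-s['eef_pos'])); print(Rm.round(3))
E
```

```text
[ 0.48571634 -0.17669814  0.30305476] [ 1.79998138e+02  4.32099217e-03 -1.35946496e+02] [-0.57175672  0.23797718 -6.44546393] [-0.02137618 -0.03725639 -0.06606673]
tool shift for target [-1.23692549e-04  2.95166463e-04  5.47789005e-05]
[[-0.719 -0.695  0.   ]
 [-0.695  0.719  0.   ]
 [-0.     0.    -1.   ]]
```

Emit:
move_arm --rows "0 0 0 0 0.0003 0.01 0.03;0 0 0 0 0 0.02 0.03;0 0 0 0 0 0.02 0.03;0 0 0 0 0 0.02 0.03;0 0 0 0 0 0.015 0.03;0 0 0 0 0 0.005 0.03;0 0 0 0 0 0 0.03;0 0 0 0 0 0 0.03"

```text
t: 9.72
eef_pos: [0.486, -0.1768, 0.2138]
ee_rot: [-3.141, 0.001, -2.374]
force: [-0.9, 0.6, -6.1]
width: 0.0374
gripper_force: 40.0
```

Emit:
move_arm --rows "0 0 0 0 0 0.006 0.03;0 0 0 0 0 0.006 0.03;0 0 0 0 0 0.006 0.03;0 0 0 0 0 0.005 0.03;0 0 0 0 0 0 0.03;0 0 0 0 0 0 0.03"

```text
t: 10.48
eef_pos: [0.4856, -0.1767, 0.1902]
ee_rot: [-3.141, 0.0, -2.374]
force: [0.2, 0.4, -6.9]
width: 0.0375
gripper_force: 40.0
```

Emit:
move_arm --rows "0 0 0 0 0 0.002 0.03;0 0 0 0 0 0.002 0.03;0 0 0 0 0 0.002 0.03;0 0 0 0 0 0.002 0.03;0 0 0 0 0 0.001 0.03;0 0 0 0 0 0 0.03;0 0 0 0 0 0 0.03"

```text
t: 11.35
eef_pos: [0.4855, -0.1767, 0.1811]
ee_rot: [-3.141, 0.0, -2.374]
force: [-1.1, -0.5, -6.7]
width: 0.0375
gripper_force: 40.0
```

Emit:
move_arm --rows "0 0 0 0 0 0.001 0.03;0 0 0 0 0 0.001 0.03;0 0 0 0 0 0.001 0.03;0 0 0 0 0 0.001 0.03;0 0 0 0 0 0.001 0.03;0 0 0 0 0 0 0.03;0 0 0 0 0 0 0.03"

```text
t: 12.22
eef_pos: [0.4855, -0.1767, 0.1761]
ee_rot: [3.142, 0.0, -2.374]
force: [0.8, 0.4, -5.8]
width: 0.0375
gripper_force: 40.0
```

Emit:
move_arm --rows "0 0 0 0 0 0.001 0.03;0 0 0 0 0 0 0.03;0 0 0 0 0 0.001 0.03;0 0 0 0 0 0 0.03;0 0 0 0 0 0 0.03"

```text
t: 12.85
eef_pos: [0.4858, -0.1767, 0.1744]
ee_rot: [-3.141, 0.0, -2.374]
force: [-0.7, -0.1, -2.4]
width: 0.0375
gripper_force: 40.0
```

Emit:
move_arm --rows "0 0 0 0 0 0.0005 0.03;0 0 0 0 0 0.0005 0.03;0 0 0 0 0 0 0.03;0 0 0 0 0 0 0.03"

```text
t: 13.35
eef_pos: [0.4859, -0.1768, 0.1734]
ee_rot: [-3.141, 0.001, -2.374]
force: [0.1, -0.0, 2.6]
width: 0.0372
gripper_force: 40.0
```

```bash
python3 - <<'E'
from h import *
s=arm.get_state(); print(s['eef_pos'],np.degrees(s['ee_rot']),s['force'],s['moment'])
E
```

```text
[ 0.48590301 -0.17679543  0.17341834] [-1.79950941e+02  3.08522426e-02 -1.35991655e+02] [ 0.14808817 -0.04836757  2.61659514] [ 0.28846066 -0.11325314  0.02917307]
```

Emit:
move_arm --rows "0 0 0 0 0 0.0005 0.03;0 0 0 0 0 0 0.03;0 0 0 0 0 0.0005 0.03;0 0 0 0 0 0 0.03;0 0 0 0 0 0 0.03"

```text
t: 13.98
eef_pos: [0.4847, -0.1765, 0.1709]
ee_rot: [3.14, -0.001, -2.374]
force: [1.5, 0.3, -9.2]
width: 0.0375
gripper_force: 40.0
```

Emit:
move_arm --rows "0 0 0 0 0 0.0005 0.03;0 0 0 0 0 0 0.03;0 0 0 0 0 0.0005 0.03;0 0 0 0 0 0 0.03;0 0 0 0 0 0 0.03"

```text
t: 14.6
eef_pos: [0.485, -0.1767, 0.1709]
ee_rot: [3.141, -0.001, -2.374]
force: [-0.8, 0.8, -8.4]
width: 0.0371
gripper_force: 40.0
```

Emit:
move_arm --rows "0 0 0 0 0 0.0005 0.03;0 0 0 0 0 0 0.03;0 0 0 0 0 0.0005 0.03;0 0 0 0 0 0 0.03;0 0 0 0 0 0 0.03"

```text
t: 15.22
eef_pos: [0.4855, -0.1768, 0.17]
ee_rot: [3.142, -0.0, -2.374]
force: [-0.9, -0.3, -9.1]
width: 0.0377
gripper_force: 40.0
```

```bash
python3 - <<'E'
from h import *
s=arm.get_state(); print(s['eef_pos'],s['force'],s['moment'])
for n in('scene','side'):
    im,d,K,W=grab(n); P=cloud(d,K,W); f=np.load(n+'0.npz'); P0=cloud(f['d'],f['K'],f['W'])
    r=np.hypot(P[...,0]-.487,P[...,1]+.177); m=(r<.027)&(P[...,2]>.12); print(n,m.sum(),np.histogram(P[m][:,2],np.arange(.12,.2,.004))[0])
    q=np.linalg.inv(W)@[.487,-.177,.15,1]; u,v=(K@q[:3]/q[2])[:2].astype(int); print(u,v); c=cv2.resize(im[v-30:v+30,u-40:u+40],(400,300),interpolation=cv2.INTER_CUBIC)
    J=c if n=='scene' else np.hstack([J,c])
cv2.imwrite('pics/s5.png',J)
E
```

```text
[ 0.48545852 -0.17676748  0.16999404] [-0.86952491 -0.31300461 -9.14790401] [ 0.05243782 -0.01759674  0.01116627]
scene 1015 [ 0  3 33 35 30 24 12 21 39  1  7 16 16 12 16 18 15 13 10 15]
229 190
side 1165 [ 0 10 69 35 76 11 23 63 30  5 28 20 24 23 35 24 21 30 30 32]
286 255
```

View pics/s5.png

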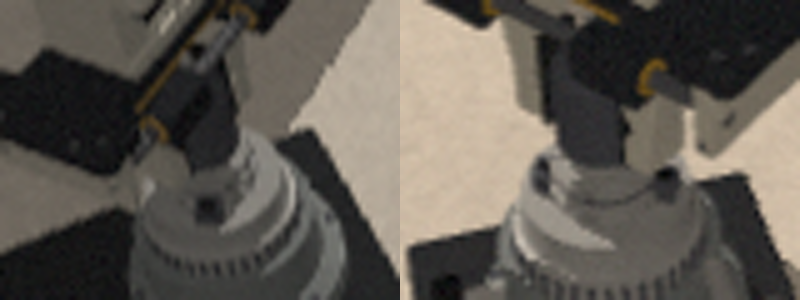

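The dogs (crop (208,208), (545,180), (665,180)) sit in the flange slots; force shows the catch now pulling down. Keep easing down until it bears.

Emit:
move_arm --rows "0 0 0 0 0 0.0005 0.03;0 0 0 0 0 0 0.03;0 0 0 0 0 0.0005 0.03;0 0 0 0 0 0 0.03;0 0 0 0 0 0 0.03"

```text
t: 15.95
eef_pos: [0.4856, -0.1767, 0.1691]
ee_rot: [-3.141, 0.0, -2.374]
force: [1.2, 0.6, -7.1]
width: 0.0377
gripper_force: 40.0
```

Emit:
move_arm --rows "0 0 0 0 0 0.0005 0.03;0 0 0 0 0 0 0.03;0 0 0 0 0 0.0005 0.03;0 0 0 0 0 0 0.03;0 0 0 0 0 0 0.03"

```text
t: 16.58
eef_pos: [0.4855, -0.1767, 0.1681]
ee_rot: [-3.142, 0.0, -2.374]
force: [-0.5, 1.3, -6.2]
width: 0.0377
gripper_force: 40.0
```

Emit:
move_arm --rows "0 0 0 0 0 0.0005 0.03;0 0 0 0 0 0 0.03;0 0 0 0 0 0.0005 0.03;0 0 0 0 0 0 0.03;0 0 0 0 0 0 0.03"

```text
t: 17.2
eef_pos: [0.4856, -0.1767, 0.168]
ee_rot: [-3.141, 0.0, -2.373]
force: [-4.3, 4.5, 5.4]
width: 0.0371
gripper_force: 40.0
```

Emit:
move_arm --rows "0 0 0 0 0 0.0005 0.03;0 0 0 0 0 0 0.03;0 0 0 0 0 0.0005 0.03;0 0 0 0 0 0 0.03;0 0 0 0 0 0 0.03"

```text
t: 17.82
eef_pos: [0.4856, -0.1767, 0.168]
ee_rot: [-3.14, 0.001, -2.373]
force: [-7.7, 6.8, 14.1]
width: 0.0373
gripper_force: 40.0
```

Seated: stops at TCP 0.168 (= origin at 0.130), force rising. Unload, release, retreat.

Emit:
move_arm --rows "0 0 0 0 0 -0.001 0.03;0 0 0 0 0 0 0.03;0 0 0 0 0 0 0.04;0 0 0 0 0 0 0.05;0 0 0 0 0 0 0.07;0 0 0 0 0 0 0.085;0 0 0 0 0 0 0.085;0 0 0 0 0 0 0.085"

```text
t: 18.82
eef_pos: [0.4855, -0.1767, 0.167]
ee_rot: [3.142, -0.0, -2.374]
force: [-0.4, 0.5, -0.1]
width: 0.083
gripper_force: 0.0
```

Emit:
move_arm --rows "0 0 0 0 0 -0.005 0.085;0 0 0 0 0 -0.015 0.085;0 0 0 0 0 -0.025 0.085;0 0 0 0 0 -0.03 0.085;0 0 0 0 0 -0.03 0.085;0 0 0 0 0 -0.02 0.085;0 0 0 0 0 -0.005 0.085;0 0 0 0 0 0 0.085"

```text
t: 19.82
eef_pos: [0.4853, -0.1766, 0.2972]
ee_rot: [-3.141, 0.001, -2.374]
force: [-0.1, -0.5, -0.8]
width: 0.0847
gripper_force: 0.0
```

```bash
python3 - <<'E'
from h import *
s=arm.get_state(); print(s['eef_pos'],s['force'])
im,d,K,W=grab('wrist'); P=cloud(d,K,W); r=np.hypot(P[...,0]-.486,P[...,1]+.177)
for lo,hi in((.16,.195),(.21,.225)):
    S=P[(r<.03)&(P[...,2]>lo)&(P[...,2]<hi)]; A=np.c_[2*S[:,:2],np.ones(len(S))]; q=np.linalg.lstsq(A,(S[:,:2]**2).sum(1),rcond=None)[0]; print(len(S),S.mean(0),q[:2])
m=(r<.03);print('top z',np.percentile(P[m][:,2],99), 'expect .216')
J=cv2.resize(im,(400,250))
im,d,K,W=grab('scene');cv2.imwrite('pics/f.png',np.hstack([J,cv2.resize(im[130:230,160:320],(400,250))]))
E
```

```text
[ 0.48533775 -0.17663324  0.29722247] [-0.10216272 -0.48944409 -0.83815089]
475 [ 0.47544873 -0.18610365  0.18050241] [ 0.48641367 -0.1755852 ]
215 [ 0.48606914 -0.17599867  0.215232  ] [ 0.48600388 -0.17615173]
top z 0.39370940674511107 expect .216
```

View pics/f.png

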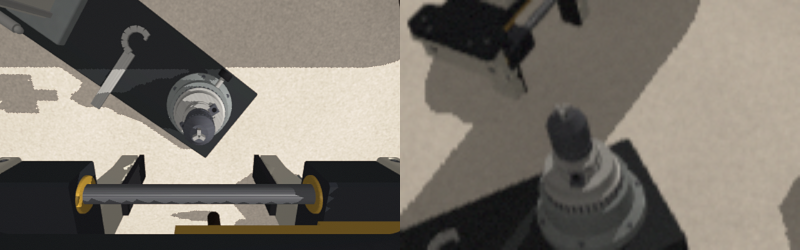

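The chuck stands upright on the spindle at (200,125), released. The jaw top at 0.2152 m puts the flange underside at 0.130, flush on the face.

```bash
python3 -c "
from station import arm
print(arm.job_done())"
```

```text
the job is handed in; nothing more can be done
None
```

The drill chuck is in the presetter spindle, released and standing upright, with its slots over the drive dogs, the catch snapped in and the flange flush on the face by depth measurement; the job is handed in at about 20 s, but the interface returned no verdict.

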